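# Press the bearing home with one turn of the press wheel

## Task

Press the bearing home in its hub with the small blue screw press: with your fingertips, push the upright red handle of the bright metal hand wheel round clockwise, seen from above, through exactly one full turn, so that it stands over the yellow pointer again, then leave it there and draw clear. Only push the handle, gently, never grip it, never turn the wheel backwards or wind it past the pointer, and leave everything else on the bench as it is.

Things in the scene. Friction and masses are not known exactly. Their poses are not given: they have to be found in the camera images.
- press: blue screw press, bolted down: base 200 x 150 x 22 mm, crosshead top 150 mm above the bench. Origin: centre of its underside, on the wheel's vertical axis. A yellow pointer (top at 150 mm, tip 122 mm from the axis) sticks out below the wheel along the press's +x axis. A steel bearing under the screw stands 6 mm proud of an aluminium hub; one clockwise turn of the wheel presses it flush
- wheel_axis (a point): point on the vertical axis of the bright metal hand wheel, 214 mm above the bench, level with the middle of the handle. The wheel lies level: its rim is a ring of 75 mm radius (to its middle), 14 mm thick, top of the rim 185 mm above the bench, with three spokes; the end of the steel screw in its middle reaches 208 mm
- handle: upright red handle standing on the wheel's rim at the end of one spoke, 75 mm from the wheel's axis, 24 mm in diameter (20 mm at its foot, 18 mm at its top), 60 mm tall: from 184 to 244 mm above the bench. It revolves freely on its own upright pin, so its own yaw means nothing. Origin: centre of its foot. It circles the axis as the wheel turns; pushing it sideways along its circle takes about 4 N
- handle_mid (a point): point on the red handle's own axis half-way up, 214 mm above the bench
- wheel (a joint): angle of the hand wheel in rad, 0 when the handle stands over the yellow pointer at the start (it starts within 0.04 rad of it), growing as the wheel turns clockwise seen from above; one full turn is 6.283. There is no stop or catch at one turn; stiff (about 0.28 N m), so it stays where it is left
- spare_bearing: spare steel bearing ring, 52 mm across, 15 mm high, loose on the bench near the press; origin at the centre of its underside
- socket: steel socket, 28 mm across, 32 mm high, loose on the bench near the press; origin at the centre of its underside
- drill: red and black cordless drill standing on its battery, 78 x 125 mm and 200 mm tall; origin at the centre of its underside
- clipboard: black clipboard with a form, 250 x 175 mm, 5 mm thick, with a clip 17 mm high; origin at the centre of its underside
- torch: grey and red inspection lamp lying down, 166 x 44 x 38 mm; origin at the centre of its underside
- grease: jar of grease, 68 mm across, 75 mm high; origin at the centre of its underside
- screwdriver: screwdriver lying on the bench, about 200 mm long; its origin lies under its middle

How it is judged:
By the outcome, as a careful person would: the job done as asked, in the order asked, and still so for the second after the job is handed in, with the robot touching nothing.
It also fails if it takes over 58 s, if anything falls off the work surface, if the arm or the gripper's body presses on something with over 40 N, if the wrist force passes 120 N, or if a joint passes its speed limit or range.

## Robot

A 6-joint arm with a two-finger parallel gripper is mounted at the origin on the work surface. World frame = base frame: x ahead of the robot, y to its left, z up, the work surface at z = 0. Lengths are in m, angles in rad, forces in N, time in s.
With the tool pointing down it reaches from about 0.35 to 0.975 m from the base axis. Payload 4.9 kg.
Tool frame: the origin (TCP) lies at the very end of the fingers, on their centre line; the grasp point (between the pads) lies ctrl.grip_point_offset behind it (ctrl.grip_point_offset is the distance from the TCP to the grasp point, in m); z points along the fingers, y is the direction in which the jaws open and shut (so a half turn about z gives the same grasp; the last joint's range is limited). The gripper opens to 85 mm and grips with 20 to 120 N. Pads are 22 mm wide; open, the fingers measure 114 mm over their backs; the gripper's body (76 mm by 85 mm) begins 54 mm behind the grasp point. The pads swing forward as they close: fully open they stand 13 mm farther back than shut.
Start: joints at [1.138, 0.053, 1.613, -0, 1.476, -0.119], TCP at [0.193, 0.594, 0.231] pointing down, gripper open.
Joint ranges: [-3.01, 3.01], [-1.01, 2.22], [0.06, 2.58], [-1.02, 4.17], [0.09, 2.62], [-3.14, 3.14]. Speed limits (rad/s): [2.57, 2.57, 3.14, 3.14, 3.14, 3.14].

## Interface

Orientations are given as a rotation vector (axis times angle).
In Python, from station import ctrl gives the robot as it stands. The module is installed in compiled form; this text tells all that it offers.
- The arm moves only by the shell command python3 -m creep 'ROWS' [FORCE]. ROWS is JSON, a list of rows, each a list of 5 numbers: the closure in counts, from 0 (fully open) to 255 (shut), then the shift along the tool's x, y, z in mm, then the turn about the tool's z in rad. A call has 1 to 12 rows; each row is the pose to reach, as a shift and turn from the pose commanded when the call began, along the tool's axes at that moment; what a row does not reach only later rows make up. A row lasts 1/12 s, in which the tool goes at most 41.7 mm and 7.16 degrees, less where a joint would pass 70% of its speed; a pose out of reach is approached as far as the arm can. A call with a gripper value outside its range is refused whole. The fingers move at their own pace and stop on an object; FORCE is the grip in N (left out, the last holds). Time passes only in rows, so rows that repeat a pose let the fingers close. It gives the time, the measured TCP pose, the force and the opening at its end, in the units of the state.
- ctrl.get_obs(): the state, without advancing time (a new reading comes with each control period).
- ctrl.get_image(name): name is "scene" or "top"; returns the picture (420x560x3 uint8, red, green, blue); there is no depth.
- ctrl.calibration(name): a dict with "fx", "fy", "cx", "cy" (pixels), "R" (3x3) and "t" (3): a world point X has camera coordinates R X + t. Camera axes: x right, y down, z forward; pixel columns grow to the right and rows downward; lengths in m; the calibration is good to about 2 mm. A picture is of the moment at which its call begins. calibration takes no time and is no camera call.
- ctrl.finish_job(): hands the job in, once; it reports no verdict.
Trained networks look in the newest picture that a camera, given by its name, has taken for a name from the list of things; names that differ only in an ending like _2 or _b are one class to them, and where a whole thing is asked for, a point or a joint stands for the part that bears it (a point fixed in the world has none). Each returns a list of dicts, best first, with "conf" (0 to 1); they miss things now and then, are a little off and sometimes report something else, mostly with a low value. They report only what shows in the picture. A call takes as long as a camera call.
- ctrl.boxes_of(camera, label): "rect" ([left, top, width, height] in pixels, round what is visible of it).
- ctrl.outline_of(camera, label): "mask" (420x560 bool, what is visible of it) and "rect" ([left, top, width, height] in pixels, round what is visible of it).
The state is a dict: "t": time; "q": joint angles; "dq": joint speeds; "effort": joint torques, N m; "tool_pos": TCP position; "tool_rot": TCP orientation; "contact_force": force on the tool from outside, world axes, zero at the start; "wrist_torque": the same for the moment, N m; "opening": finger opening in m.
Only numpy, scipy, OpenCV 4.12 (cv2) and the standard library are available. Lean on these libraries where they do the work, as an engineer would, in place of code of your own. Each camera call takes 0.05 s, during which the arm holds its last target. There are 200 camera calls.

## Working session

There is one attempt and no reset: what is moved stays moved. The work goes in short steps, Python scripts to look and compute and a shell command to move; the robot and the scene stay as the last step left them, time stands still between calls to the robot, and variables do not carry over. Pictures are saved under pics/ and viewed, about 8 in all and at most 12, crops included, and the job is handed in when it is done.

```bash
mkdir -p pics
cat > h.py <<'E'
from station import ctrl
import numpy as np, cv2
from scipy.spatial.transform import Rotation as Ro
def ray(cam,u,v,z):
    c=ctrl.calibration(cam);R=np.array(c["R"]);t=np.array(c["t"])
    d=R.T@np.array([(u-c["cx"])/c["fx"],(v-c["cy"])/c["fy"],1]);o=-R.T@t
    return o+d*(z-o[2])/d[2]
def proj(cam,X):
    c=ctrl.calibration(cam);p=np.array(c["R"])@X+np.array(c["t"])
    return c["fx"]*p[0]/p[2]+c["cx"],c["fy"]*p[1]/p[2]+c["cy"]
def snap(cam,fn):
    im=ctrl.get_image(cam);cv2.imwrite(fn,im[:,:,::-1]);return im
E
python3 - <<'E'
from h import *
for c in("scene","top"):
    snap(c,f"pics/{c}0.png")
    k=ctrl.calibration(c);print(c,-np.array(k["R"]).T@k["t"],k["fx"])
    for l in("handle","wheel","press","drill","grease","torch"):
        r=ctrl.boxes_of(c,l); print(l,[(x["rect"],round(x["conf"],2)) for x in r[:2]])
o=ctrl.get_obs();print(o["tool_pos"],o["tool_rot"],o["opening"],ctrl.grip_point_offset,Ro.from_rotvec(o["tool_rot"]).as_matrix().round(3),o["contact_force"],o["t"])
a=cv2.imread("pics/scene0.png")
E
```

```text
scene [0.93083265 0.6635338  0.86228709] 409.42226489326146
handle [([310.5, 195.6, 12.3, 28.2], 0.71), ([156.1, 136.1, 85.4, 51.6], 0.69)]
wheel [([258.4, 180.6, 65.9, 48.6], 0.61)]
press [([240.4, 179.0, 93.7, 110.4], 0.65)]
drill [([349.3, 318.5, 94.6, 100.1], 0.96)]
grease [([256.4, 180.1, 68.5, 49.3], 0.72), ([398.9, 310.1, 36.1, 41.5], 0.6)]
torch [([252.6, 131.1, 16.6, 36.1], 0.94)]
top [0.50751712 0.03797838 1.48245465] 491.89652869762455
handle [([240.9, 224.2, 17.6, 11.0], 0.56)]
wheel [([244.1, 189.7, 59.4, 59.3], 0.91)]
press [([236.5, 186.0, 80.1, 72.0], 0.55)]
drill [([79.7, 196.5, 70.9, 28.5], 0.85)]
grease [([139.6, 256.8, 29.6, 19.0], 0.83)]
torch [([394.6, 247.7, 60.7, 45.6], 0.76)]
[0.19288612 0.59447815 0.23133069] [-4.90877128e-01 -3.10298921e+00 -7.80436957e-05] 0.08538902233343297 0.0187 [[-0.951  0.309 -0.   ]
 [ 0.309  0.951  0.   ]
 [ 0.     0.    -1.   ]] [ 0.38131986 -0.42137087 -0.15318559] 0.7
```

View pics/scene0.png

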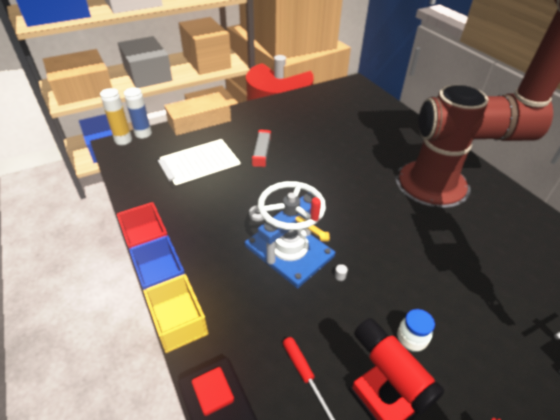

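View pics/top0.png

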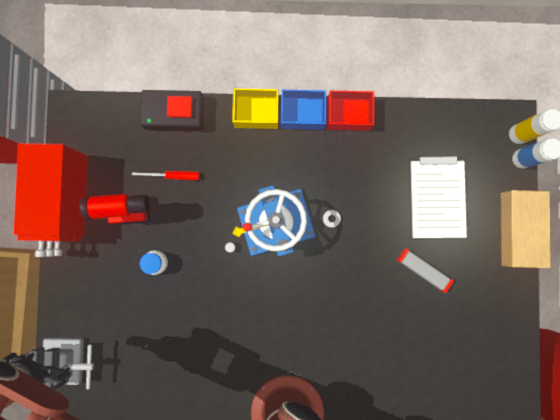

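The scene view shows the red handle at about (315,208) over the yellow pointer (318,232). The top view shows the wheel centred near (274,219) with the handle at (247,228) and the pointer at (238,232). The surroundings are clear for tool-down access.

```bash
cat > m.py <<'E'
from h import *
im=ctrl.get_image("top")
r=ctrl.outline_of("top","wheel")
for x in r[:1]:
    m=x["mask"];print(x["rect"],x["conf"])
    c=cv2.findContours(m.astype(np.uint8),0,2)[0];c=max(c,key=cv2.contourArea)
    (u,v),a,_=cv2.fitEllipse(c);print("ell",u,v,a,ray("top",u,v,.18))
a=im.astype(int)
hsv=cv2.cvtColor(im,cv2.COLOR_RGB2HSV)
yy,xx=np.mgrid[:420,:560];W=(abs(xx-274)<60)&(abs(yy-220)<50)
red=((hsv[...,0]<8)|(hsv[...,0]>172))&(hsv[...,1]>150)&(hsv[...,2]>90)&W
ye=(abs(hsv[...,0].astype(int)-26)<7)&(hsv[...,1]>130)&(hsv[...,2]>120)&W
for n,k,z in(("red",red,.23),("yel",ye,.148)):
    p=np.argwhere(k);print(n,len(p),p.min(0),p.max(0));v,u=p.mean(0);print(u,v,ray("top",u,v,z))
c2=ctrl.get_image("scene");hs=cv2.cvtColor(c2,cv2.COLOR_RGB2HSV)
W2=(abs(xx-316)<30)&(abs(yy-210)<30)
red=((hs[...,0]<8)|(hs[...,0]>172))&(hs[...,1]>150)&(hs[...,2]>90)&W2
p=np.argwhere(red);v,u=p.mean(0);print("scene red",len(p),u,v,p.min(0),p.max(0),ray("scene",u,v,.214))
E
python3 m.py
python3 - <<'E'
import cv2
a=cv2.imread("pics/top0.png")[170:270,210:345];b=cv2.imread("pics/scene0.png")[165:295,230:365]
a=cv2.resize(a,None,fx=4,fy=4,interpolation=2);b=cv2.resize(b,(400,400),interpolation=2)[:,:260]
import numpy as np
cv2.imwrite("pics/c0.png",a)
E
```

```text
[241.8, 191.4, 68.2, 59.7] 0.63
ell 275.4403381347656 220.539306640625 (60.69413757324219, 61.818965911865234) [0.55548486 0.04384567 0.18      ]
red 47 [223 243] [230 250]
246.72340425531914 226.61702127659575 [0.53669228 0.11634854 0.23      ]
yel 91 [226 232] [236 245]
237.92307692307693 231.23076923076923 [0.52562851 0.14500447 0.148     ]
scene red 146 315.09589041095893 208.0205479452055 [198 312] [219 319] [0.53500555 0.11080311 0.214     ]
```

View pics/c0.png

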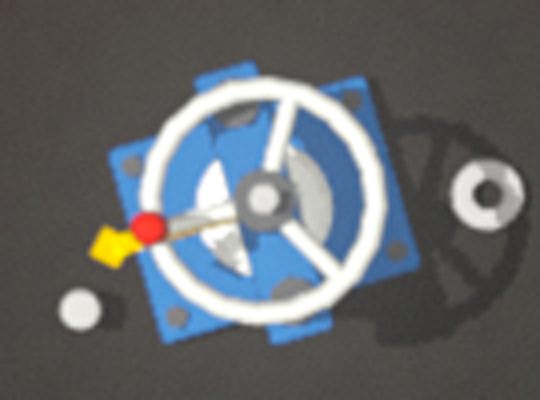

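The handle heading is about 105.5° (top 104.7°, scene 107°, pointer 106.5°), and the radius measures 75 mm as given. The plan is to nestle the handle against two fingertips set about 14 mm apart, which cannot grip it, and push it round in two strokes.

```bash
python3 -m creep '[[120,-5,-5,-25,0],[160,-25,-25,-50,0],[213,-50,-45,-55,0],[213,-80,-72,-55,0],[213,-108,-98,-55,0],[213,-136,-123,-55,0],[213,-164,-148,-55,0],[213,-192,-173,-55,0],[213,-220,-198,-55,0],[213,-248,-223,-55,0],[213,-276,-248,-55,0],[213,-304,-274,-55,0]]' 20
python3 -m creep '[[213,-28,-25,0,-0.08],[213,-56,-50,0,-0.18],[213,-84,-76,0,-0.28],[213,-105,-95,0,-0.4],[213,-115,-104,0,-0.5],[213,-120,-108,0,-0.58],[213,-120,-108,0,-0.58]]'
cat > s.py <<'E'
from h import *
C=np.array([.5555,.0438])
o=ctrl.get_obs();p=o["tool_pos"];R=Ro.from_rotvec(o["tool_rot"]).as_matrix()
print("t",round(o["t"],2),"tcp",p.round(4),"hx deg",round(np.degrees(np.arctan2(R[1,0],R[0,0])),1),"q",o["q"].round(2),"open",round(o["opening"]*1e3,1),"F",o["contact_force"].round(1))
def plan(phis,lag,f,z=.205,steps=1):
    # handle headings (deg) -> tool shifts; f=-1 pushing with -x face; lag = TCP to handle axis along tangent (m)
    h0=np.degrees(np.arctan2(R[1,0],R[0,0]))
    for a in phis:
        r=np.array([np.cos(np.radians(a)),np.sin(np.radians(a))]);t=np.array([r[1],-r[0]])
        P=C+.075*r-lag*t
        d=R.T@np.array([*(P-p[:2]),z-p[2]])*1e3
        h=a-90+(180 if f<0 else 0);turn=-((h-h0+180)%360-180)
        print(a,d.round(1),round(np.radians(turn),3))
E
python3 -c "
from s import *
plan([105.5],.06,-1);plan([105.5],.03,-1)"
```

```text
t: 1.85
tool_pos: [0.398, 0.2384, 0.2866]
tool_rot: [0.49, 3.102, 0.001]
contact_force: [0.8, -0.0, 0.6]
opening: 0.0145
t: 2.43
tool_pos: [0.4789, 0.0988, 0.2863]
tool_rot: [-0.415, 3.114, -0.0]
contact_force: [0.3, 1.1, 0.2]
opening: 0.0141
t 2.43 tcp [0.4789 0.0988 0.2863] hx deg -164.8 q [ 0.05 -0.31  1.85 -0.    1.6  -1.78] open 14.1 F [0.3 1.1 0.2]
105.5 [ 0.9  1.5 81.3] -0.006
105.5 [-29.1   1.7  81.3] -0.006
```

```bash
python3 -m creep '[[213,0,1,20,0],[213,0,1.5,40,0],[213,0,1.5,60,0],[213,0,1.5,75,0],[213,0,1.5,81,0],[213,-5,1.5,81,0],[213,-12,1.5,81,0],[213,-18,1.5,81,0],[213,-24,1.5,81,0],[213,-27,1.5,81,0],[213,-27,1.5,81,0]]'
python3 - <<'E'
from s import *
a=snap("scene","pics/s1.png");b=snap("top","pics/t1.png")
A=cv2.resize(a[130:290,220:400],(540,480),interpolation=2);B=cv2.resize(b[170:290,215:335],(480,480),interpolation=2)
cv2.imwrite("pics/c1.png",cv2.resize(np.hstack([A,B]),(800,376))[:,:,::-1])
plan([105.5,100,95,90,85,80,75,70,65],.0207,-1)
E
```

```text
t: 3.35
tool_pos: [0.5051, 0.109, 0.2061]
tool_rot: [-0.417, 3.113, -0.0]
contact_force: [0.1, -0.6, 0.5]
opening: 0.0141
t 3.35 tcp [0.5051 0.109  0.2061] hx deg -164.8 q [ 0.07 -0.19  1.89  0.    1.44 -1.77] open 14.1 F [ 0.1 -0.6  0.5]
105.5 [-10.5  -1.2   1.1] -0.004
100 [-17.8   0.4   1.1] 0.092
95 [-24.5   1.3   1.1] 0.179
90 [-31.3   1.6   1.1] 0.266
85 [-38.1   1.4   1.1] 0.353
80 [-44.8   0.5   1.2] 0.441
75 [-51.4  -0.9   1.2] 0.528
70 [-57.9  -3.    1.2] 0.615
65 [-64.2  -5.5   1.2] 0.702
```

View pics/c1.png

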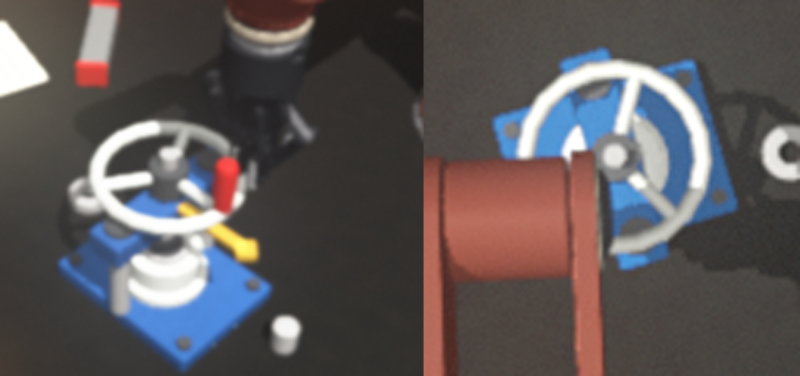

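The fingers stand just behind the handle, at the right height and not touching it. Starting the push.

```bash
python3 -m creep '[[213,-4,-1,0,0],[213,-8,-1.2,0,0],[213,-10.5,-1.2,0,0],[213,-14,-0.4,1,0.045],[213,-17.8,0.4,1,0.092],[213,-21,0.9,1,0.135],[213,-24.5,1.3,1,0.179],[213,-28,1.5,1,0.22],[213,-31.3,1.6,1,0.266],[213,-35,1.6,1,0.31],[213,-38.1,1.4,1,0.353]]'
python3 - <<'E'
from s import *
a=snap("scene","pics/s2.png")
cv2.imwrite("pics/c2.png",cv2.resize(a[130:290,220:400],(540,480),interpolation=2)[:,:,::-1])
plan([81,77,73,69,65,61,57,53,49,45,41,37],.0207,-1)
E
```

```text
t: 4.37
tool_pos: [0.5399, 0.1206, 0.2045]
tool_rot: [-0.139, -3.136, -0.001]
contact_force: [-4.5, 2.1, 2.8]
opening: 0.0138
t 4.37 tcp [0.5399 0.1206 0.2045] hx deg 174.9 q [ 0.08 -0.1   1.81  0.    1.44 -1.4 ] open 13.8 F [-4.5  2.1  2.8]
81 [-6.8  1.1 -0.5] 0.068
77 [-12.2   2.   -0.5] 0.138
73 [-17.6   2.5  -0.5] 0.208
69 [-23.    2.7  -0.6] 0.278
65 [-28.5   2.5  -0.6] 0.348
61 [-33.9   1.8  -0.6] 0.417
57 [-39.2   0.8  -0.6] 0.487
53 [-44.5  -0.5  -0.6] 0.557
49 [-49.6  -2.2  -0.6] 0.627
45 [-54.6  -4.3  -0.6] 0.697
41 [-59.5  -6.7  -0.7] 0.766
37 [-64.2  -9.5  -0.7] 0.836
```

View pics/c2.png

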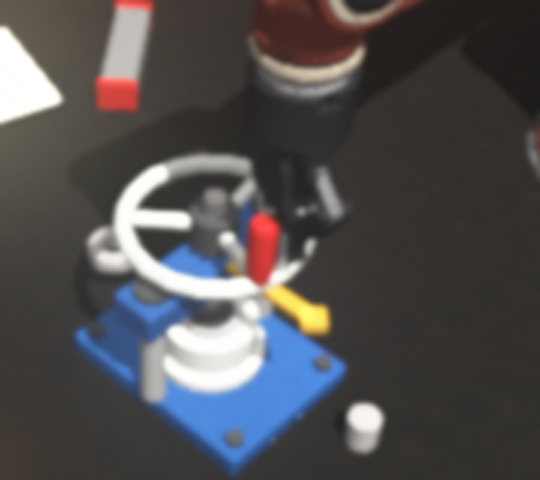

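```bash
python3 -m creep '[[213,-6.8,1,0,0.068],[213,-12.2,2,0,0.138],[213,-17.6,2.5,0,0.208],[213,-23,2.7,0,0.278],[213,-28.5,2.5,0,0.348],[213,-33.9,1.8,0,0.417],[213,-39.2,0.8,0,0.487],[213,-44.5,-0.5,0,0.557],[213,-49.6,-2.2,0,0.627],[213,-54.6,-4.3,-0.5,0.697],[213,-59.5,-6.7,-0.5,0.766],[213,-64.2,-9.5,-0.5,0.836]]'
python3 -c "
from s import *
plan(range(33,-12,-4),.0207,-1)"
```

```text
t: 5.42
tool_pos: [0.6036, 0.1067, 0.2046]
tool_rot: [-1.4, -2.81, -0.004]
contact_force: [-1.3, 5.5, -0.3]
opening: 0.014
t 5.42 tcp [0.6036 0.1067 0.2046] hx deg 127.0 q [ 0.05  0.04  1.67  0.    1.43 -0.59] open 14.0 F [-1.3  5.5 -0.3]
33 [-5.9  0.  -0.5] 0.07
29 [-11.2   0.9  -0.5] 0.14
25 [-16.6   1.4  -0.5] 0.21
21 [-22.1   1.5  -0.5] 0.28
17 [-27.5   1.3  -0.5] 0.35
13 [-32.9   0.7  -0.5] 0.42
9 [-38.2  -0.3  -0.5] 0.489
5 [-43.5  -1.7  -0.6] 0.559
1 [-48.6  -3.4  -0.6] 0.629
-3 [-53.6  -5.5  -0.6] 0.699
-7 [-58.5  -7.9  -0.6] 0.769
-11 [-63.2 -10.7  -0.6] 0.838
```

```bash
python3 -m creep '[[213,-5.9,0,0,0.07],[213,-11.2,0.9,0,0.14],[213,-16.6,1.4,0,0.21],[213,-22.1,1.5,0,0.28],[213,-27.5,1.3,0,0.35],[213,-32.9,0.7,0,0.42],[213,-38.2,-0.3,0,0.489],[213,-43.5,-1.7,-0.5,0.559],[213,-48.6,-3.4,-0.5,0.629],[213,-53.6,-5.5,-0.5,0.699],[213,-58.5,-7.9,-0.5,0.769],[213,-63.2,-10.7,-0.5,0.838]]'
python3 -c "
from s import *
plan(range(-15,-60,-4),.0207,-1)"
```

```text
t: 6.42
tool_pos: [0.6337, 0.0492, 0.2047]
tool_rot: [-2.423, -1.998, -0.004]
contact_force: [2.9, 3.0, -1.8]
opening: 0.014
t 6.42 tcp [0.6337 0.0492 0.2047] hx deg 79.0 q [-0.04  0.09  1.61  0.    1.43  0.15] open 14.0 F [ 2.9  3.  -1.8]
-15 [-4.8  0.5 -0.3] 0.07
-19 [-10.2   1.4  -0.4] 0.14
-23 [-15.6   1.9  -0.4] 0.21
-27 [-21.    2.   -0.4] 0.279
-31 [-26.4   1.8  -0.4] 0.349
-35 [-31.8   1.2  -0.4] 0.419
-39 [-37.2   0.2  -0.4] 0.489
-43 [-42.4  -1.2  -0.4] 0.559
-47 [-47.6  -2.9  -0.5] 0.628
-51 [-52.6  -5.   -0.5] 0.698
-55 [-57.5  -7.4  -0.5] 0.768
-59 [-62.1 -10.2  -0.5] 0.838
```

```bash
python3 -m creep '[[213,-4.8,0.5,0,0.07],[213,-10.2,1.4,0,0.14],[213,-15.6,1.9,0,0.21],[213,-21,2,0,0.28],[213,-26.4,1.8,0,0.35],[213,-31.8,1.2,0,0.42],[213,-37.2,0.2,0,0.489],[213,-42.4,-1.2,-0.4,0.559],[213,-47.6,-2.9,-0.4,0.629],[213,-52.6,-5,-0.5,0.699],[213,-57.5,-7.4,-0.5,0.769],[213,-62.1,-10.2,-0.5,0.838]]'
python3 - <<'E'
from s import *
a=snap("scene","pics/s3.png");b=snap("top","pics/t3.png")
A=cv2.resize(a[130:290,220:400],(540,480),interpolation=2);B=cv2.resize(b[170:290,215:335],(480,480),interpolation=2)
cv2.imwrite("pics/c3.png",cv2.resize(np.hstack([A,B]),(800,376))[:,:,::-1])
plan(range(-63,-108,-4),.0207,-1)
E
```

```text
t: 7.42
tool_pos: [0.6121, -0.0107, 0.2051]
tool_rot: [-3.027, -0.838, -0.004]
contact_force: [3.7, 1.1, -3.1]
opening: 0.0144
t 7.42 tcp [ 0.6121 -0.0107  0.2051] hx deg 31.0 q [-0.14  0.04  1.67  0.    1.43  0.89] open 14.4 F [ 3.7  1.1 -3.1]
-63 [-5.   0.4  0.1] 0.069
-67 [-10.4   1.3   0. ] 0.139
-71 [-15.8   1.8   0. ] 0.209
-75 [-21.2   2.    0. ] 0.278
-79 [-26.6   1.7   0. ] 0.348
-83 [-32.    1.1  -0. ] 0.418
-87 [-37.4   0.1  -0. ] 0.488
-91 [-42.6  -1.3  -0. ] 0.558
-95 [-47.8  -3.   -0. ] 0.628
-99 [-52.8  -5.1  -0.1] 0.697
-103 [-57.6  -7.5  -0.1] 0.767
-107 [-62.3 -10.2  -0.1] 0.837
```

View pics/c3.png

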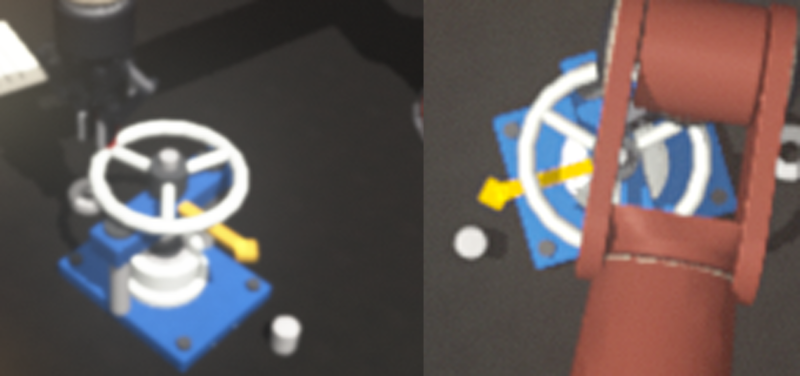

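The handle is at −59° as planned, still pushed steadily with about 4 N. Continuing.

```bash
python3 -m creep '[[213,-5,0.4,0,0.07],[213,-10.4,1.3,0,0.14],[213,-15.8,1.8,0,0.21],[213,-21.2,2,0,0.28],[213,-26.6,1.7,0,0.35],[213,-32,1.1,0,0.42],[213,-37.4,0.1,0,0.489],[213,-42.6,-1.3,0,0.559],[213,-47.8,-3,0,0.629],[213,-52.8,-5.1,0,0.698],[213,-57.6,-7.5,0,0.768],[213,-62.3,-10.2,0,0.838]]'
python3 -c "
from s import *
plan(range(-111,-156,-4),.0207,-1)"
```

```text
t: 8.52
tool_pos: [0.5536, -0.0338, 0.2057]
tool_rot: [-3.106, 0.463, -0.004]
contact_force: [5.7, 1.4, -2.3]
opening: 0.0141
t 8.52 tcp [ 0.5536 -0.0338  0.2057] hx deg -17.0 q [-0.2  -0.1   1.81  0.    1.43  1.67] open 14.1 F [ 5.7  1.4 -2.3]
-111 [-5.4  1.5  0.7] 0.07
-115 [-10.8   2.4   0.7] 0.14
-119 [-16.2   2.9   0.6] 0.21
-123 [-21.6   3.    0.6] 0.28
-127 [-27.    2.8   0.6] 0.35
-131 [-32.4   2.1   0.6] 0.419
-135 [-37.8   1.1   0.6] 0.489
-139 [-43.   -0.2   0.6] 0.559
-143 [-48.2  -2.    0.6] 0.629
-147 [-53.2  -4.    0.6] 0.699
-151 [-58.   -6.5   0.6] 0.769
-155 [-62.7  -9.2   0.6] 0.838
```

```bash
python3 -m creep '[[213,-5.4,1.5,0.5,0.07],[213,-10.8,2.4,0.6,0.14],[213,-16.2,2.9,0.6,0.21],[213,-21.6,3,0.6,0.28],[213,-27,2.8,0.6,0.35],[213,-32.4,2.1,0.6,0.42],[213,-37.8,1.1,0.6,0.489],[213,-43,-0.2,0.6,0.559],[213,-48.2,-2,0.6,0.629],[213,-53.2,-4,0.6,0.699],[213,-58,-6.5,0.6,0.769],[213,-62.7,-9.2,0.6,0.838]]'
python3 -c "
from s import *
plan(range(-159,-188,-4),.0207,-1);plan([-155],.05,-1)"
```

```text
t: 9.52
tool_pos: [0.4963, -0.0078, 0.2056]
tool_rot: [2.649, -1.688, 0.006]
contact_force: [3.0, -3.6, -2.3]
opening: 0.0141
t 9.52 tcp [ 0.4963 -0.0078  0.2056] hx deg -65.0 q [-0.16 -0.25  1.94 -0.    1.45  2.54] open 14.1 F [ 3.  -3.6 -2.3]
-159 [-6.3  0.8  0.6] 0.07
-163 [-11.7   1.7   0.6] 0.14
-167 [-17.1   2.2   0.6] 0.209
-171 [-22.5   2.3   0.5] 0.279
-175 [-28.    2.1   0.5] 0.349
-179 [-33.4   1.5   0.5] 0.419
-183 [-38.7   0.5   0.5] 0.489
-187 [-44.   -0.9   0.5] 0.558
-155 [28.2 -0.5  0.7] -0.0
```

```bash
python3 -m creep '[[213,8,0,0,0],[213,20,0,0,0],[213,32,0,0,0],[213,32,0,0,-0.12],[213,32,0,0,-0.24],[213,32,0,0,-0.36],[213,32,0,0,-0.48],[213,32,0,0,-0.6],[213,32,0,0,-0.72],[213,32,0,0,-0.84],[213,32,0,0,-0.96],[213,32,0,0,-1.08]]'
python3 -m creep '[[213,0,0,0,-0.12],[213,0,0,0,-0.24],[213,0,0,0,-0.36],[213,0,0,0,-0.48],[213,0,0,0,-0.6],[213,0,0,0,-0.72],[213,0,0,0,-0.84],[213,0,0,0,-0.96],[213,0,0,0,-1.08],[213,0,0,0,-1.2],[213,0,0,0,-1.3],[213,0,0,0,-1.3]]'
python3 -m creep '[[213,0,0,0,-0.12],[213,0,0,0,-0.24],[213,0,0,0,-0.36],[213,0,0,0,-0.48],[213,0,0,0,-0.6],[213,0,0,0,-0.7],[213,0,0,0,-0.76],[213,0,0,0,-0.76]]'
python3 - <<'E'
from s import *
a=snap("scene","pics/s4.png")
cv2.imwrite("pics/c4.png",cv2.resize(a[130:290,220:400],(540,480),interpolation=2)[:,:,::-1])
plan([-155],.027,1);plan(range(-155,-188,-4),.0207,1)
E
```

```text
t: 10.52
tool_pos: [0.5095, -0.0376, 0.2051]
tool_rot: [3.141, -0.073, -0.001]
contact_force: [-0.7, -0.0, -0.8]
opening: 0.0146
t: 11.52
tool_pos: [0.5095, -0.0374, 0.2051]
tool_rot: [-2.549, -1.836, 0.001]
contact_force: [-0.3, -0.2, -0.3]
opening: 0.0137
t: 12.18
tool_pos: [0.5093, -0.037, 0.2052]
tool_rot: [-1.69, -2.648, 0.0]
contact_force: [-0.5, 0.3, 0.2]
opening: 0.0141
t 12.18 tcp [ 0.5093 -0.037   0.2052] hx deg 114.9 q [-0.22 -0.21  1.9  -0.    1.45 -0.65] open 14.1 F [-0.5  0.3  0.2]
-155 [26.7  1.   0.2] -0.002
-155 [33.   0.9  0.2] -0.002
-159 [38.3 -0.3  0.2] 0.068
-163 [43.7 -1.2  0.2] 0.138
-167 [49.1 -1.7  0.2] 0.208
-171 [54.5 -1.9  0.2] 0.278
-175 [59.9 -1.7  0.2] 0.347
-179 [65.3 -1.   0.2] 0.417
-183 [70.7 -0.1  0.2] 0.487
-187 [75.9  1.3  0.2] 0.557
```

View pics/c4.png

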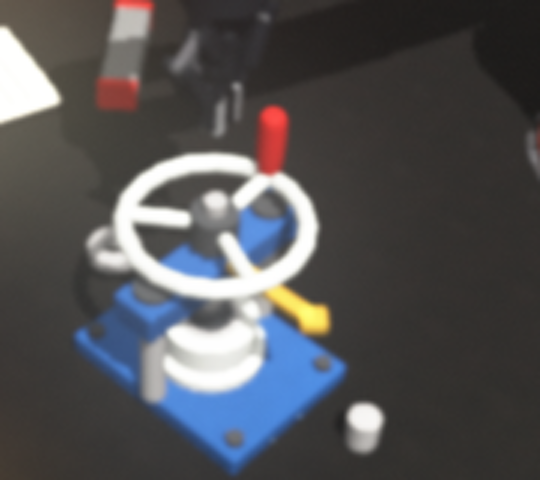

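The handle stands free at the back right, (272,140) in the crop, with the fingers behind it and flipped. Starting stroke two.

```bash
python3 -m creep '[[213,10,0.5,0,0],[213,20,0.8,0,0],[213,26,1,0,0],[213,30,1,0,0],[213,33,0.9,0,0],[213,38.3,-0.3,0,0.068],[213,43.7,-1.2,0,0.138],[213,49.1,-1.7,0,0.208],[213,54.5,-1.9,0,0.278],[213,59.9,-1.7,0,0.347],[213,65.3,-1,0,0.417],[213,70.7,-0.1,0,0.487]]'
python3 -c "
from s import *
X=ray('scene',310.7,176.7,.214)[:2]-C;print('prev handle',np.degrees(np.arctan2(X[1],X[0])),np.hypot(*X))
plan(range(-187,-232,-4),.0207,1)"
```

```text
t: 13.23
tool_pos: [0.4794, 0.0272, 0.2053]
tool_rot: [2.28, 2.157, -0.001]
contact_force: [1.8, -3.6, -2.1]
opening: 0.0141
t 13.23 tcp [0.4794 0.0272 0.2053] hx deg 86.8 q [-0.1  -0.29  1.97 -0.    1.46 -0.04] open 14.1 F [ 1.8 -3.6 -2.1]
prev handle -154.1482357444754 0.07702202886870325
-187 [ 5.2 -1.1  0.3] 0.067
-191 [10.5 -2.   0.3] 0.137
-195 [15.9 -2.5  0.3] 0.207
-199 [21.4 -2.7  0.2] 0.276
-203 [26.8 -2.5  0.2] 0.346
-207 [32.2 -1.9  0.2] 0.416
-211 [37.5 -0.9  0.2] 0.486
-215 [42.8  0.5  0.2] 0.556
-219 [47.9  2.2  0.2] 0.625
-223 [53.   4.3  0.2] 0.695
-227 [57.8  6.7  0.2] 0.765
-231 [62.5  9.4  0.2] 0.835
```

```bash
python3 -m creep '[[213,5.2,-1.1,0,0.067],[213,10.5,-2,0,0.137],[213,15.9,-2.5,0,0.207],[213,21.4,-2.7,0,0.276],[213,26.8,-2.5,0,0.346],[213,32.2,-1.9,0,0.416],[213,37.5,-0.9,0,0.486],[213,42.8,0.5,0,0.556],[213,47.9,2.2,0,0.625],[213,53,4.3,0,0.695],[213,57.8,6.7,0,0.765],[213,62.5,9.4,0,0.835]]'
python3 -c "
from s import *
plan([-233,-236,-239,-242,-245,-248,-249,-250],.0207,1)"
```

```text
t: 14.23
tool_pos: [0.4911, 0.0892, 0.2052]
tool_rot: [2.959, 1.048, -0.003]
contact_force: [-2.0, -4.2, 1.6]
opening: 0.0142
t 14.23 tcp [0.4911 0.0892 0.2052] hx deg 39.0 q [ 0.03 -0.24  1.93 -0.    1.45  0.92] open 14.2 F [-2.  -4.2  1.6]
-233 [3.4 0.1 0.2] 0.035
-236 [ 7.4 -0.8  0.1] 0.087
-239 [11.4 -1.4  0.1] 0.14
-242 [15.5 -1.8  0.1] 0.192
-245 [19.5 -2.   0.1] 0.244
-248 [23.6 -2.   0.1] 0.297
-249 [25.  -2.   0.1] 0.314
-250 [26.3 -1.9  0.1] 0.332
```

```bash
python3 -m creep '[[213,3.4,0,0,0.035],[213,7.4,-0.8,0,0.087],[213,11.4,-1.4,0,0.14],[213,15.5,-1.8,0,0.192],[213,19.5,-2,0,0.244],[213,23.6,-2,0,0.297],[213,25,-2,0,0.314],[213,26.3,-1.9,0,0.332],[213,26.3,-1.9,0,0.332],[213,26.3,-1.9,0,0.332]]'
cat > r.py <<'E'
from s import *
def cen(im):
    hs=cv2.cvtColor(im,cv2.COLOR_RGB2HSV);yy,xx=np.mgrid[:420,:560]
    red=((hs[...,0]<8)|(hs[...,0]>172))&(hs[...,1]>150)&(hs[...,2]>90)&(abs(xx-313)<30)&(abs(yy-208)<32)
    q=np.argwhere(red);return len(q),q.mean(0)[::-1],q.min(0),q.max(0)
def ang(uv): X=ray("scene",*uv,.214)[:2]-C;return np.degrees(np.arctan2(X[1],X[0])),np.hypot(*X)
for im in(cv2.imread("pics/scene0.png")[:,:,::-1].copy(),ctrl.get_image("scene")):
    c=cen(im);print(c,ang(c[1]))
for a in(103,104,105,106,107):
    b=np.radians(a);print(a,proj("scene",[C[0]+.075*np.cos(b),C[1]+.075*np.sin(b),.214]))
E
python3 -c "
from r import *
plan([-251,-252,-253,-254,-255],.0207,1)"
```

```text
t: 15.07
tool_pos: [0.5105, 0.1077, 0.2052]
tool_rot: [3.092, 0.552, -0.001]
contact_force: [-2.8, -3.2, 1.5]
opening: 0.0141
t 15.07 tcp [0.5105 0.1077 0.2052] hx deg 20.2 q [ 0.07 -0.18  1.88 -0.    1.44  1.28] open 14.1 F [-2.8 -3.2  1.5]
(146, array([315.09589041, 208.02054795]), array([198, 312]), array([219, 319])) (np.float64(107.00745890802973), np.float64(0.07006739152374865))
(184, array([317.09782609, 205.85869565]), array([196, 313]), array([218, 322])) (np.float64(114.223512382724), np.float64(0.06906032328668667))
103 (np.float64(315.1315717983267), np.float64(210.1779142219278))
104 (np.float64(315.53985384700684), np.float64(209.91649036732824))
105 (np.float64(315.940409393604), np.float64(209.6501325365538))
106 (np.float64(316.3331166701945), np.float64(209.37894206090513))
107 (np.float64(316.7178573935354), np.float64(209.1030217256105))
-251 [1.  0.1 0.2] 0.022
-252 [ 2.3 -0.2  0.2] 0.039
-253 [ 3.7 -0.5  0.2] 0.057
-254 [ 5.  -0.8  0.2] 0.074
-255 [ 6.3 -1.   0.2] 0.092
```

Run:
```python
from h import *
C=np.array([.5555,.0438])
for cam,f in(("top","t3"),("scene","s3"),("scene","s4"),("scene","scene0")):
    hs=cv2.cvtColor(cv2.imread(f"pics/{f}.png"),cv2.COLOR_BGR2HSV);yy,xx=np.mgrid[:420,:560]
    W=(abs(xx-250)<30)&(abs(yy-225)<20) if cam=="top" else (abs(xx-312)<25)&(abs(yy-228)<20)
    k=(abs(hs[...,0].astype(int)-25)<7)&(hs[...,1]>130)&(hs[...,2]>100)&W
    q=np.argwhere(k);P=np.array([ray(cam,u,v,.148)[:2] for v,u in q])
    c=P.mean(0);w,V=np.linalg.eigh(np.cov(P.T));d=V[:,1]*np.sign(V[1,1])
    far=P[np.argsort((P-C)@d)[-15:]].mean(0)
    n=np.array([-d[1],d[0]])
    print(f,len(q),c.round(4),"PCA",np.degrees(np.arctan2(d[1],d[0])).round(1),"from C",np.degrees(np.arctan2(*(c-C)[::-1])).round(1),"far",np.degrees(np.arctan2(*(far-C)[::-1])).round(1),"axis offset of C mm",((C-c)@n*1e3).round(1), "max r",((P-C)@d).max().round(3))
```

```text
t3 167 [0.5338 0.1198] PCA 107.6 from C 106.0 far 106.5 axis offset of C mm 2.2 max r 0.122
s3 194 [0.5306 0.1269] PCA 107.6 from C 106.7 far 105.1 axis offset of C mm 1.4 max r 0.121
s4 173 [0.5284 0.1336] PCA 105.2 from C 106.8 far 105.1 axis offset of C mm -2.6 max r 0.121
scene0 199 [0.531  0.1257] PCA 107.0 from C 106.7 far 105.1 axis offset of C mm 0.5 max r 0.121
```

The pointer heading averages about 106°. I'll nudge to within a couple of degrees, draw clear to the left, and look.

```bash
python3 -m creep '[[213,1,0,0,0.02],[213,2,-0.2,0,0.035],[213,3,-0.4,0,0.048],[213,3,-0.4,0,0.048],[213,3,-0.4,0,0.048],[213,-7,-0.4,0,0.048],[213,-25,-0.4,0,0.048],[213,-57,-0.4,0,0.048]]'
python3 -c "
from s import *
print((R.T@np.array([-.03,.16,0])*1e3).round(),(R.T@np.array([0,.13,0])*1e3).round())"
```

```text
t: 15.78
tool_pos: [0.4584, 0.0895, 0.2056]
tool_rot: [-3.103, -0.479, -0.004]
contact_force: [-0.5, 0.6, 0.6]
opening: 0.0141
t 15.78 tcp [0.4584 0.0895 0.2056] hx deg 17.5 q [ 0.03 -0.33  2.    0.    1.47  1.3 ] open 14.1 F [-0.5  0.6  0.6]
[  20. -162.    0.] [  39. -124.    0.]
```

```bash
python3 -m creep '[[213,3,-25,0,0],[213,6,-55,0,0],[213,10,-85,0,0],[213,14,-115,0,0],[213,17,-145,0,0],[213,20,-162,0,0],[213,20,-162,0,0]]'
python3 - <<'E'
from r import *
def topc(im):
    hs=cv2.cvtColor(im,cv2.COLOR_RGB2HSV);yy,xx=np.mgrid[:420,:560]
    k=((hs[...,0]<8)|(hs[...,0]>172))&(hs[...,1]>150)&(hs[...,2]>90)&(abs(xx-247)<14)&(abs(yy-226)<14)
    q=np.argwhere(k);uv=q.mean(0)[::-1];X=ray("top",*uv,.235)[:2]-C
    return len(q),uv,np.degrees(np.arctan2(X[1],X[0])),np.hypot(*X)
print(topc(cv2.imread("pics/top0.png")[:,:,::-1].copy()))
b=snap("top","pics/t5.png");print(topc(b));a=snap("scene","pics/s5.png")
A=cv2.resize(a[150:280,235:365],(400,400),interpolation=2);B=cv2.resize(b[175:275,215:315],(400,400),interpolation=2)
cv2.imwrite("pics/c5.png",np.hstack([A,B])[:,:,::-1])
E
```

```text
t: 16.37
tool_pos: [0.4271, 0.2527, 0.2055]
tool_rot: [-3.101, -0.483, -0.002]
contact_force: [0.8, 0.1, 0.8]
opening: 0.0141
t 16.37 tcp [0.4271 0.2527 0.2055] hx deg 17.7 q [ 0.38 -0.25  1.94  0.    1.45  1.64] open 14.1 F [0.8 0.1 0.8]
(146, array([315.09589041, 208.02054795]), array([198, 312]), array([219, 319])) (np.float64(107.00745890802973), np.float64(0.07006739152374865))
(143, array([315.8951049 , 207.41958042]), array([197, 312]), array([218, 320])) (np.float64(109.29824149611751), np.float64(0.0700795025060222))
103 (np.float64(315.1315717983267), np.float64(210.1779142219278))
104 (np.float64(315.53985384700684), np.float64(209.91649036732824))
105 (np.float64(315.940409393604), np.float64(209.6501325365538))
106 (np.float64(316.3331166701945), np.float64(209.37894206090513))
107 (np.float64(316.7178573935354), np.float64(209.1030217256105))
(48, array([246.66666667, 226.66666667]), np.float64(104.74832243531017), np.float64(0.07484212144057698))
(47, array([247.04255319, 227.82978723]), np.float64(107.12036864192251), np.float64(0.07466156773879637))
```

View pics/c5.png

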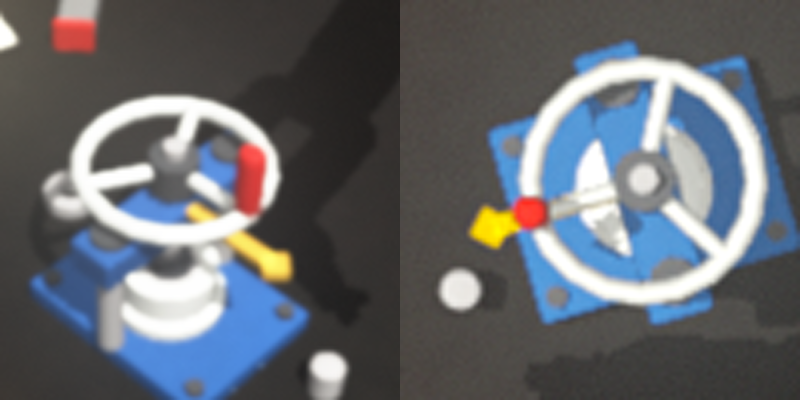

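Both cameras agree that the handle is 2.3° short of its start angle and about 1° short of the pointer. I'll go back for one small nudge of about 1.2°, which should put it over the pointer.

```bash
python3 -m creep '[[213,-3,17,0,0],[213,-6,47,0,0],[213,-10,77,0,0],[213,-14,107,0,0],[213,-18,137,0,0],[213,-20,157,0,0],[213,-20,162,0,0],[213,-20,162,0,0]]'
python3 -c "
from s import *
plan([107.5],.03,1);plan([107.5,106.2],.0207,1)"
```

```text
t: 17.18
tool_pos: [0.4575, 0.0868, 0.2053]
tool_rot: [-3.106, -0.47, -0.001]
contact_force: [-0.2, -0.1, 0.9]
opening: 0.0139
t 17.18 tcp [0.4575 0.0868 0.2053] hx deg 17.2 q [ 0.03 -0.33  2.    0.    1.47  1.3 ] open 13.9 F [-0.2 -0.1  0.9]
107.5 [50.5 -4.8  0.3] -0.005
107.5 [59.8 -4.9  0.3] -0.005
106.2 [61.5 -5.3  0.4] 0.018
```

```bash
python3 -m creep '[[213,20,-1,0,0],[213,40,-2,0,0],[213,52,-2.7,0,0],[213,57,-3,0,0],[213,59.5,-3.2,0,0.01],[213,60.8,-3.4,0,0.018],[213,61.5,-3.5,0,0.018],[213,61.5,-3.5,0,0.018],[213,61.5,-3.5,0,0.018]]'
python3 -m creep '[[213,-5,0,0,0],[213,-15,0,0,0],[213,-35,0,0,0],[213,-60,0,0,0],[213,-55,-30,0,0],[213,-50,-65,0,0],[213,-45,-100,0,0],[213,-42,-135,0,0],[213,-40,-160,0,0],[213,-40,-163,0,0],[213,-40,-163,0,0]]'
python3 - <<'E'
from r import *
def topc(im):
    hs=cv2.cvtColor(im,cv2.COLOR_RGB2HSV);yy,xx=np.mgrid[:420,:560]
    k=((hs[...,0]<8)|(hs[...,0]>172))&(hs[...,1]>150)&(hs[...,2]>90)&(abs(xx-247)<14)&(abs(yy-226)<14)
    q=np.argwhere(k);uv=q.mean(0)[::-1];X=ray("top",*uv,.235)[:2]-C
    return len(q),uv,np.degrees(np.arctan2(X[1],X[0])),np.hypot(*X)
b=snap("top","pics/t6.png");print(topc(b));a=snap("scene","pics/s6.png")
A=cv2.resize(a,(400,300));B=cv2.resize(b,(400,300));
cv2.imwrite("pics/c6.png",np.hstack([A,B])[:,:,::-1])
E
```

```text
t: 17.93
tool_pos: [0.5141, 0.1101, 0.205]
tool_rot: [3.109, 0.449, -0.001]
contact_force: [-3.1, -2.5, 1.6]
opening: 0.0141
t: 18.85
tool_pos: [0.4297, 0.2567, 0.2053]
tool_rot: [-3.108, -0.453, -0.001]
contact_force: [0.1, -0.9, 0.5]
opening: 0.014
t 18.85 tcp [0.4297 0.2567 0.2053] hx deg 16.6 q [ 0.39 -0.24  1.93  0.    1.45  1.67] open 14.0 F [ 0.1 -0.9  0.5]
(146, array([315.09589041, 208.02054795]), array([198, 312]), array([219, 319])) (np.float64(107.00745890802973), np.float64(0.07006739152374865))
(139, array([315.64028777, 207.47482014]), array([197, 312]), array([218, 320])) (np.float64(108.85130380548017), np.float64(0.06977496968595909))
103 (np.float64(315.1315717983267), np.float64(210.1779142219278))
104 (np.float64(315.53985384700684), np.float64(209.91649036732824))
105 (np.float64(315.940409393604), np.float64(209.6501325365538))
106 (np.float64(316.3331166701945), np.float64(209.37894206090513))
107 (np.float64(316.7178573935354), np.float64(209.1030217256105))
(49, array([247.06122449, 227.44897959]), np.float64(106.41506935637791), np.float64(0.07436013949022752))
```

View pics/c6.png

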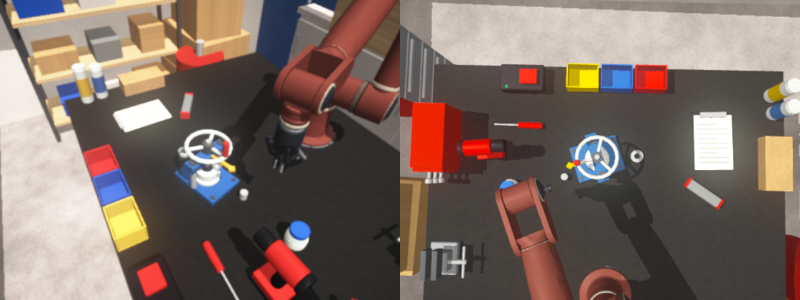

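The handle measures 106.4° and the pointer about 106°. The gripper is well clear and the rest of the bench is unchanged, so I'm handing in.

```bash
python3 -c "
from station import ctrl
print(ctrl.finish_job())"
```

```text
the job is handed in; nothing more can be done
None
```

I pushed the handle clockwise through one full turn, left it over the yellow pointer and drew the arm clear. The job was handed in at about 19 s of the 58 s allowed. I pushed with two fingertips held 14 mm apart, so they could not close on the 24 mm handle. It took two strokes, with the wrist turned back in between, and a final nudge of about 1°.

- **Final position:** the top camera puts the handle at 106.4°, against about 106° for the pointer (single readings ran from 105° to 108°). I found no sign that it passed the pointer.
- **Start position:** the handle is about 1.6–1.8° short of where it stood at the start, by both cameras. I aimed for the pointer, not the start position.
- **Disagreement:** the scene camera reads about 2.4° higher than the top camera (108.9° at the end). It did the same for the start position (107.0° against 104.7°), so I took it as a constant offset.
- **Forces:** the force readings at the end of each move were about 4–6 N while pushing and about 1 N or less once clear.
- **Bearing and bench:** I did not measure directly whether the bearing is flush. In the last pictures the other things on the bench look unmoved.

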